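Empty the tin sealer's catch tray at the coffee bar

ROBOT

A 7-joint arm with a two-finger parallel gripper is mounted at the origin on the work surface. World frame = base frame: x ahead of the robot, y to its left, z up, the work surface at z = 0. Lengths are in m, angles in rad, forces in N, time in s.
With the tool pointing down it reaches from about 0.4 to 0.85 m from the base axis. Payload 10.4 kg.
Tool frame: the origin (TCP) lies at the very end of the fingers, on their centre line; the grasp point (between the pads) lies 19 mm behind it; z points along the fingers, y is the direction in which the jaws open and shut (so a half turn about z gives the same grasp; the last joint's range is limited). The gripper opens to 87 mm and grips with 3 to 60 N. Pads are 19 mm wide; open, the fingers measure 117 mm over their backs; the gripper's body (75 mm by 190 mm) begins 51 mm behind the grasp point.
Start: joints at [1.219, 0.332, -0.065, 1.46, 0.022, 1.35, -0.088], TCP at [0.202, -0.592, 0.223] pointing down, gripper open.
Joint ranges: [-2.6, 2.6], [-0.5, 2.12], [-1.47, 1.34], [0.16, 2.42], [-1.27, 4.41], [0.06, 2.06], [-2.6, 2.6]. Speed limits (rad/s): [2.22, 2.22, 2.79, 2.79, 3.14, 3.14, 3.14].

INTERFACE

Orientations are given as a unit quaternion [x, y, z, w].
In Python, from bench import read_state, camera, close_job, recognise, masks_of gives the robot as it stands.
- The arm moves only by the tool play_rows, never from a script. Its argument "moves" is a list of rows, each a list of 3 entries, a list of its own where there are three numbers: the shift along the tool's x, y, z in cm, then the turn, a rotation vector about the tool's x, y, z in rad, then the finger opening in cm, from 0 to 8.7. In form: [[[dx, dy, dz], [ax, ay, az], jaw], ...]. A call has 1 to 8 rows; each row is the pose to reach, as a shift and turn from the pose commanded when the call began, along the tool's axes at that moment; what a row does not reach only later rows make up. A row lasts 1/8 s, in which the tool goes at most 62.5 mm and 10.7 degrees, less where a joint would pass 70% of its speed; a pose out of reach is approached as far as the arm can. A call with a gripper value outside its range is refused whole. The fingers move at their own pace and stop on an object; "grip_force" is the grip in N (left out, the last holds). Time passes only in rows, so rows that repeat a pose let the fingers close. It gives the time, the measured TCP pose, the force and the opening at its end, in the units of the state.
- read_state(): the state, without advancing time (a new reading comes with each control period).
- camera(name): name is "side" or "top"; returns a dict with "frame" (480x640x3 uint8, red, green, blue), "intrinsics" (3x3 intrinsics, pixels), "k1" (the pictures are not rectified: a ray, as slopes to the right and down, at radius r is drawn at 1 + k1 r^2 times it, then the intrinsics apply), "camera_from_world" (4x4, takes a point from world to camera coordinates). Camera axes: x right, y down, z forward; pixel columns grow to the right and rows downward; lengths in m; the calibration is good to about 2 mm. A picture is of the moment at which its call begins. There is no depth.
- close_job(): hands the job in, once; it reports no verdict.
Trained networks look in a picture, given as the dict that the camera call returned (one of the last four; its "shot" number tells which), for a name from the list of things; names that differ only in an ending like _2 or _b are one class to them, and where a whole thing is asked for, a point or a joint stands for the part that bears it (a point fixed in the world has none). Each returns a list of dicts, best first, with "conf" (0 to 1); they miss things now and then, are a little off and sometimes report something else, mostly with a low value. They report only what shows in the picture. A call takes as long as a camera call. They do not tell look-alikes from the thing itself.
- recognise(picture, query): "at" ([column, row] in pixels, amid what is visible of it).
- masks_of(picture, query): "region" (480x640 bool, what is visible of it) and "at" ([column, row] in pixels, amid what is visible of it).
The state is a dict: "time": time; "joint_positions": joint angles; "joint_vel": joint speeds; "joint_torque": joint torques, N m; "ee_pos": TCP position; "eef_rot": TCP orientation; "ft_force": force on the tool from outside, world axes, zero at the start; "torque": the same for the moment, N m; "width": finger opening in m.
Only numpy, scipy, OpenCV 4.12 (cv2) and the standard library are available. Lean on these libraries where they do the work, as an engineer would, in place of code of your own. Each camera call takes 0.05 s, during which the arm holds its last target.

TASK

The tin sealer on the coffee bar has finished: take the two sealed sample tins (the ones with copper lids) out of its catch tray and stand them upright on the floor of the blue tote, setting them down rather than dropping them. The open tin without a lid still has to be sealed: leave it standing where it is in the tray.

Things in the scene. Friction and masses are not known exactly. Their poses are not given: they have to be found in the camera images.
- tin_a_centre (a point): A sealed sample tin: green, white paper band, copper lid; upright cylinder, 52 mm diameter, 70 mm tall, about 120 g. The point is its centre, half-way up; z along its axis, up. At the start it stands in the sealer's catch tray, in one row with the other sealed tin and the open one, in any order and not quite in line (up to 50 mm out), neighbours about 108 mm apart along it (at least 95). The tray's walls rise 22 mm above its floor.
- tin_b_centre (a point): The other sealed tin, just the same: green, white band, copper lid; upright cylinder, 52 mm diameter, 70 mm tall, about 120 g. The point is its centre, half-way up; z along its axis, up. At the start it stands in the sealer's catch tray. Behind the row, seen from the robot, are the white sealer's chute (its near end 70 mm from the tray's middle line, rising to 85 mm) and its body (140 mm from it, 370 mm tall).
- tin_open_centre (a point): The open tin, to be left alone: green with a white band and the same size (52 mm diameter, 70 mm tall), but with no lid, hollow and dark inside, about 70 g. The point is its centre, half-way up; z up. It stands in the same row in the aluminium catch tray (150 by 300 mm inside, the row along its length).
- tote: Blue open plastic tote, 212 (x) by 312 (y) by 60 mm tall outside, walls and floor 6 mm thick, with a lip on each long side reaching 10 mm further out at the rim, 1.2 kg, loose, on the counter. Origin: centre of its underside; its floor is 6 mm above that; x across, y along its length, z up. It is empty at the start.
Not all that is in view belongs to the job. What is shaped like the part that bears tin_a_centre but purple is not meant. Leave any turquoise look-alike of the part that bears tin_b_centre alone.

How it is judged:
At the end, for the whole second after the job is handed in: Both sealed tins stand upright (within 10 degrees) on the floor of the tote (centre within 80 mm across and 130 mm along of its middle, height within 10 mm of standing on the floor), released and at rest; the open tin stands upright in the tray within 20 mm of where it was (x of tin_a_centre in the frame of tote between -0.08 and 0.08 m and y of tin_a_centre in the frame of tote between -0.13 and 0.13 m and z of tin_a_centre in the frame of tote between 0.031 and 0.051 m and angle between each of tin_a_centre, tin_b_centre, tin_open_centre's own z axis and vertical below 0.17 rad and linear speed of each of tin_a, tin_b below 0.03 m/s and contact force between each of tin_a, tin_b and the fingers below 0.1 N and x of tin_b_centre in the frame of tote between -0.08 and 0.08 m and y of tin_b_centre in the frame of tote between -0.13 and 0.13 m and z of tin_b_centre in the frame of tote between 0.031 and 0.051 m and distance of tin_open_centre from where it was at the start of the episode below 0.02 m); the robot touches nothing.
It fails at once if a sealed tin is dropped (falls freely from more than about 30 mm) (linear speed of tin_a above 0.8 m/s and contact force between tin_a and the fingers below 0.05 N).
It fails at once if a sealed tin is dropped (falls freely from more than about 30 mm) (linear speed of tin_b above 0.8 m/s and contact force between tin_b and the fingers below 0.05 N).
It also fails if it takes over 61 s, if anything falls off the work surface, if the arm or the gripper's body presses on something with over 40 N, if the wrist force passes 120 N, or if a joint passes its speed limit or range.

## Working session

There is one attempt and no reset: what is moved stays moved. The work goes in short steps, Python scripts to look and compute and a tool call to move; the robot and the scene stay as the last step left them, time stands still between calls to the robot, and variables do not carry over. Pictures are saved under pics/ and viewed, and the job is handed in when it is done.

Besides the shell and the picture viewer there is one more tool, called after "Request:" as name([rows], argument=value, ...), one row to a line, values as JSON. play_rows: Moves the arm, as the interface text tells. Its arguments: {"type":"object","properties":{"moves":{"type":"array","items":{"type":"array"}},"grip_force":{"type":"number"}},"required":["moves"]}

```bash
mkdir -p pics; ls; cat > h.py <<'E'
import numpy as np, cv2
from bench import *
def shot(name,fn=None):
    p=camera(name)
    if fn: cv2.imwrite('pics/'+fn,cv2.cvtColor(p['frame'],cv2.COLOR_RGB2BGR))
    return p
def dist(p): return np.array([p['k1'],0,0,0,0],float)
def proj(p,X):
    T=np.array(p['camera_from_world']); K=np.array(p['intrinsics'],float)
    X=np.atleast_2d(np.array(X,float))
    r,_=cv2.Rodrigues(T[:3,:3])
    return cv2.projectPoints(X,r,T[:3,3],K,dist(p))[0][:,0]
def ray(p,uv):
    T=np.array(p['camera_from_world']); K=np.array(p['intrinsics'],float)
    n=cv2.undistortPoints(np.array(uv,float).reshape(-1,1,2),K,dist(p))[:,0]
    d=np.c_[n,np.ones(len(n))]@T[:3,:3]
    return -T[:3,:3].T@T[:3,3], d
def atz(p,uv,z):
    o,d=ray(p,uv); return o+d*((z-o[2])/d[:,2:3])
E
python3 - <<'E'
from h import *
s=read_state(); print(s)
for n in('top','side'):
    p=shot(n,n+'0.png'); print(n,p['shot'],p['k1'],np.array(p['intrinsics']).tolist(),np.round(np.linalg.inv(p['camera_from_world']),3).tolist())
    for q in('tin_a_centre','tin_open_centre','tote'):
        print(q,[(np.round(r['at'],1).tolist(),round(r['conf'],2)) for r in recognise(p,q)])
E
```

```text
pics
{'time': 0.0, 'joint_positions': array([ 1.21940893,  0.33287589, -0.06471392,  1.46092428,  0.02162568,
        1.34988295, -0.08848141]), 'joint_vel': array([ 3.42945688e-05,  4.18421153e-04,  5.22476886e-04, -4.78316579e-05,
        6.94972858e-04, -2.57631570e-04, -4.20613876e-04]), 'joint_torque': array([-2.04824655e-04, -6.23257613e+01,  2.50221498e-02, -3.89909649e+01,
       -6.12541381e-02,  3.96055926e-02,  1.36815129e-04]), 'ee_pos': array([ 0.20168372, -0.59116911,  0.2217596 ]), 'eef_rot': array([ 9.86512772e-01,  1.63682816e-01, -1.55218133e-04, -6.79476305e-04]), 'ft_force': array([-0.08094519, -0.9811874 , -0.08070182]), 'torque': array([-0.04967544, -0.03450341,  0.01423427]), 'width': 0.08704239521224987}
top 1 -0.21331726276831953 [[620.2925006150145, 0.0, 318.3420906096631], [0.0, 620.2925006150145, 240.97166173529882], [0.0, 0.0, 1.0]] [[-0.022, -0.997, 0.069, 0.468], [-1.0, 0.021, -0.016, 0.012], [0.015, -0.069, -0.997, 1.156], [0.0, 0.0, 0.0, 1.0]]
tin_a_centre [([355.3, 224.8], 0.92), ([439.0, 210.4], 0.86)]
tin_open_centre [([479.8, 320.0], 0.95)]
tote [([174.0, 244.5], 0.87)]
side 2 0.00865583130494422 [[446.8331544937064, 0.0, 319.2452954616575], [0.0, 446.8331544937064, 242.44271539630972], [0.0, 0.0, 1.0]] [[0.947, -0.241, 0.212, 0.387], [-0.321, -0.71, 0.627, -0.478], [-0.001, -0.662, -0.749, 0.632], [0.0, 0.0, 0.0, 1.0]]
tin_a_centre [([345.4, 281.0], 0.79), ([401.9, 352.2], 0.77)]
tin_open_centre [([275.6, 444.7], 0.68)]
tote [([280.5, 176.3], 0.87)]
```

View pics/top0.png

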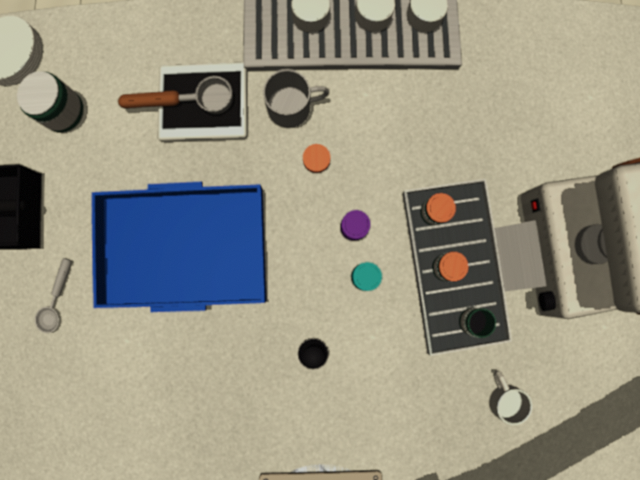

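View pics/side0.png

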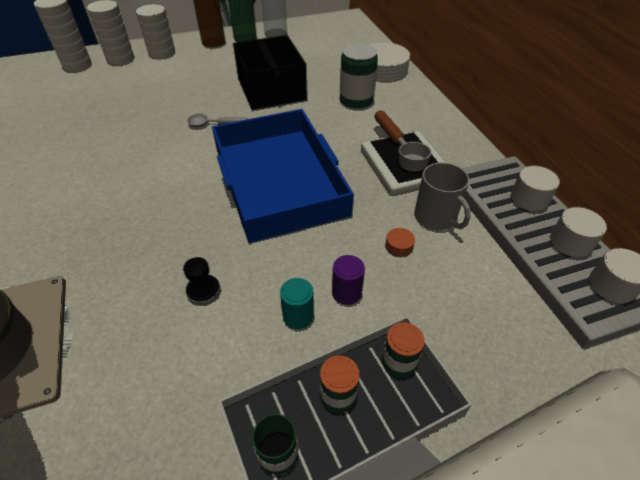

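Top view: the copper-lidded tins in the tray are at (440,208) and (453,266), and the open tin is at (481,321). Possible mix-ups are the purple tin (355,225), the turquoise tin (367,277) and a loose copper lid on the counter (317,158). I choose the two in the tray and check them in a close crop.

```bash
cat > m.py <<'E'
from h import *
def lids(p):
    hsv=cv2.cvtColor(p['frame'],cv2.COLOR_RGB2HSV)
    m=cv2.inRange(hsv,(3,130,140),(16,255,255))
    n,l,st,c=cv2.connectedComponentsWithStats(m)
    out=[]
    for i in range(1,n):
        if 250<st[i,4]<3000:
            cs,_=cv2.findContours((l==i).astype('uint8'),cv2.RETR_EXTERNAL,cv2.CHAIN_APPROX_NONE)
            e=cv2.fitEllipse(cv2.convexHull(cs[0])); out.append((e,st[i,4]))
    return out
def tri(p,u,q,v):
    o1,d1=ray(p,u);o2,d2=ray(q,v);d1=d1[0];d2=d2[0]
    A=np.c_[d1,-d2];t=np.linalg.lstsq(A,o2-o1,rcond=None)[0]
    a=o1+t[0]*d1;b=o2+t[1]*d2
    return (a+b)/2,np.linalg.norm(a-b)
E
python3 - <<'E'
from m import *
p=shot('top');q=shot('side')
for n,x in(('top',p),('side',q)):
    for e,a in lids(x): print(n,np.round(e[0],1),np.round(e[1],1),a, np.round(atz(x,e[0],.072)[0],4))
for mq in ('tin_a_centre','tin_open_centre','tote'):
  for x in(p,q):
    print(mq,[(np.round(r['at'],1).tolist(),round(r['conf'],2),int(r['region'].sum())) for r in masks_of(x,mq)])
# tote rim corners
for x,n in((p,'top'),(q,'side')):
    hsv=cv2.cvtColor(x['frame'],cv2.COLOR_RGB2HSV)
    m=cv2.inRange(hsv,(105,150,40),(125,255,255))
    k,l,st,c=cv2.connectedComponentsWithStats(m); 
    for i in range(1,k):
        if st[i,4]>3000 and st[i,1]>50: print(n,st[i],c[i])
f=cv2.cvtColor(p['frame'],cv2.COLOR_RGB2BGR)
a=cv2.resize(f[160:370,380:530],None,fx=2.6,fy=2.6,interpolation=cv2.INTER_CUBIC)
b=cv2.resize(f[170:320,80:280],(400,300))
c=np.zeros((546,790,3),'uint8');c[:546,:390]=a;c[:300,390:]=b[:,:400];cv2.imwrite('pics/crop1.png',c)
E
```

```text
top [316.1 157.3] [26.7 27.1] 579 [ 0.6922 -0.0053  0.072 ]
top [440.9 207.2] [28.1 28.9] 648 [ 0.5991 -0.2255  0.072 ]
top [453.6 266. ] [28.1 29. ] 649 [ 0.4939 -0.2447  0.072 ]
side [405.8 338. ] [29.  35.9] 444 [ 0.6029 -0.218   0.072 ]
side [339.3 373.7] [34.8 37.2] 866 [ 0.4958 -0.2379  0.072 ]
tin_a_centre [([357.3, 223.2], 0.75, 734), ([437.3, 210.8], 0.73, 863)]
tin_a_centre [([400.0, 352.5], 0.93, 1742), ([345.9, 280.8], 0.88, 1413), ([274.8, 442.2], 0.69, 2128)]
tin_open_centre [([478.4, 318.9], 0.8, 865)]
tin_open_centre []
tote [([177.9, 243.7], 0.71, 20804)]
tote [([281.0, 176.8], 0.76, 12872)]
top [   92   182   174   129 19338] [181.43608439 247.27060709]
side [  213   109   140   133 11872] [278.53125    175.03175539]
```

View pics/crop1.png

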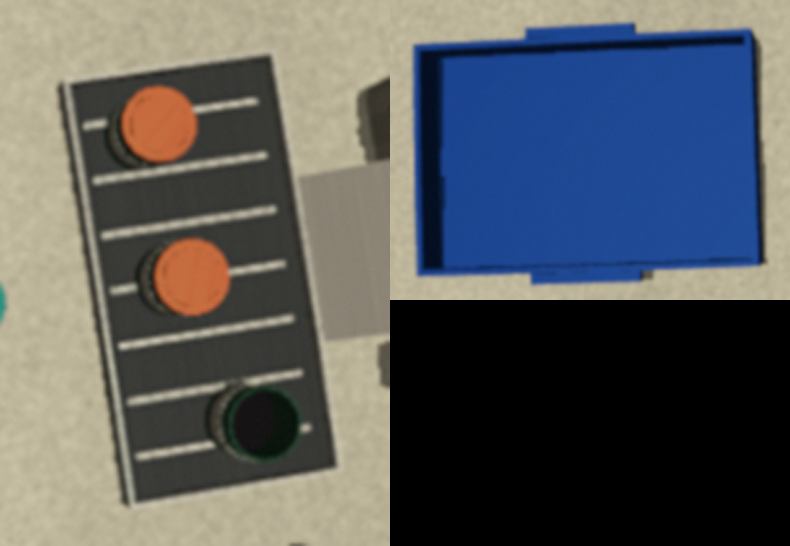

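The crop shows two copper lids in the tray and one open dark tin at the near end. The choice holds. Next I refine positions using both views and work out the tool axes.

```bash
python3 - <<'E'
from m import *
from scipy.spatial.transform import Rotation as R
from scipy.optimize import least_squares
p=shot('top');q=shot('side')
def lids2(p):
    hsv=cv2.cvtColor(p['frame'],cv2.COLOR_RGB2HSV)
    m=cv2.inRange(hsv,(3,110,90),(18,255,255)); m=cv2.morphologyEx(m,cv2.MORPH_OPEN,np.ones((3,3)))
    n,l,st,c=cv2.connectedComponentsWithStats(m)
    return [(st[i].tolist(),np.round(c[i],1)) for i in range(1,n) if 250<st[i,4]<3000],l
a,_=lids2(p);b,_=lids2(q)
print(a);print(b)
cv2.imwrite('pics/crop2.png',cv2.resize(cv2.cvtColor(q['frame'],cv2.COLOR_RGB2BGR)[300:480,220:480],None,fx=3,fy=3))
# overlay: hypothetic lid circles at z
f=cv2.cvtColor(q['frame'],cv2.COLOR_RGB2BGR);g=cv2.cvtColor(p['frame'],cv2.COLOR_RGB2BGR)
t=np.linspace(0,2*np.pi,60)
def circ(x,y,z,r=.026): return np.c_[x+r*np.cos(t),y+r*np.sin(t),0*t+z]
S=5
F=cv2.resize(f,None,fx=S,fy=S);G=cv2.resize(g,None,fx=S,fy=S)
for uv in((440.9,207.2),(453.6,266.0),(481.5,320.8)):
  for z,col in((.07,(255,0,0)),(.08,(0,255,255))):
    X=atz(p,uv,z)[0]; print(uv,z,np.round(X,4))
    for im,pp in((F,q),(G,p)):
        for zz in (z,z-.07):
            cv2.polylines(im,[np.int32((proj(pp,circ(X[0],X[1],zz))+.5)*S)],True,col,1)
cv2.imwrite('pics/ovs.png',F[310*S:478*S,230*S:440*S][::1,::1][:840,:1050] if 0 else cv2.resize(F[310*S:478*S,230*S:440*S],(750,600)))
cv2.imwrite('pics/ovt.png',cv2.resize(G[170*S:350*S,390*S:530*S],(466,600)))
s=read_state();print(R.from_quat(s['eef_rot']).as_matrix().round(3))
E
```

```text
[([119, 92, 59, 14, 643], array([147.7,  98.3])), ([303, 144, 27, 29, 631], array([316.1, 157.8])), ([427, 193, 29, 30, 701], array([440.9, 207.2])), ([439, 251, 30, 31, 718], array([453.4, 266. ]))]
[([387, 228, 28, 21, 470], array([400.4, 237.9])), ([387, 322, 38, 34, 972], array([405.4, 338.3])), ([320, 356, 39, 37, 1146], array([339.3, 373.6]))]
(440.9, 207.2) 0.07 [ 0.5993 -0.2259  0.07  ]
(440.9, 207.2) 0.08 [ 0.5981 -0.2237  0.08  ]
(453.6, 266.0) 0.07 [ 0.4939 -0.2451  0.07  ]
(453.6, 266.0) 0.08 [ 0.4937 -0.2428  0.08  ]
(481.5, 320.8) 0.07 [ 0.395  -0.2933  0.07  ]
(481.5, 320.8) 0.08 [ 0.3957 -0.2905  0.08  ]
[[ 0.946  0.323  0.   ]
 [ 0.323 -0.946 -0.   ]
 [-0.     0.    -1.   ]]
```

View pics/ovs.png

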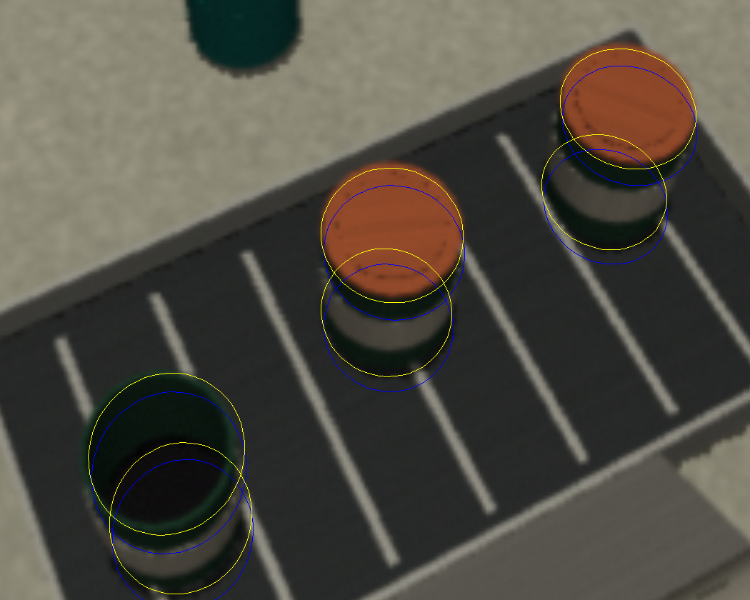

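View pics/ovt.png

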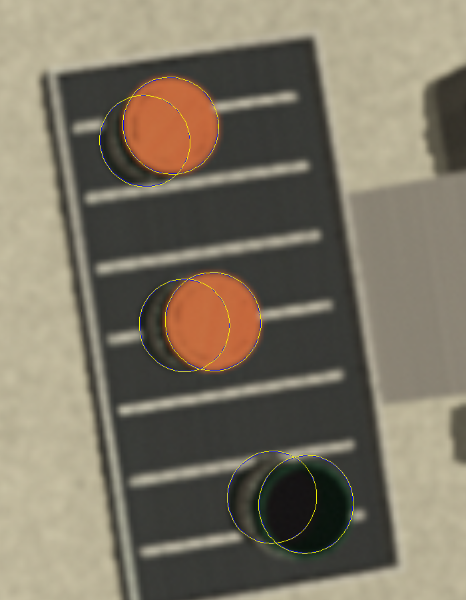

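The overlays fit with the tin tops at z≈0.08, which puts the tray floor at about 10 mm. Now the tote pose and the sealer's near edge.

```bash
python3 - <<'E'
from m import *
p=shot('top');q=shot('side')
hsv=cv2.cvtColor(p['frame'],cv2.COLOR_RGB2HSV)
m=cv2.inRange(hsv,(100,120,20),(130,255,255));k,l,st,c=cv2.connectedComponentsWithStats(m)
i=1+np.argmax(st[1:,4]);print(st[i])
cs=max(cv2.findContours((l==i).astype('uint8'),0,cv2.CHAIN_APPROX_NONE)[0],key=cv2.contourArea)
# interior corners guess by hand from picture and rectangle fits at z=.06
for uv in [(93,193),(262,185),(265,301),(95,306)]:
    print(uv,np.round(atz(p,uv,.06)[0],4))
w=atz(p,cs[:,0].astype(float),.06)
print(cv2.minAreaRect(w[:,:2].astype('f4')))
f=cv2.cvtColor(p['frame'],cv2.COLOR_RGB2BGR);g=cv2.cvtColor(q['frame'],cv2.COLOR_RGB2BGR)
def box(cx,cy,th,z,hx,hy):
    P=np.array([[hx,hy],[hx,-hy],[-hx,-hy],[-hx,hy]]);C,S=np.cos(th),np.sin(th)
    return np.c_[P@np.array([[C,S],[-S,C]])+[cx,cy],np.full(4,z)]
# fit
from scipy.optimize import minimize
uv4=np.array([(93,193),(262,185),(265,301),(95,306)],float) # (+x+y),(+x,-y),(-x,-y),(-x,+y)
r=minimize(lambda v:((proj(p,box(*v,.06,.106,.156))-uv4)**2).sum(),[.5,.2,0],method='Nelder-Mead');print(r.x,r.fun)
for im,pp in((f,p),(g,q)):
    for z in(.06,0):cv2.polylines(im,[np.int32(proj(pp,box(*r.x,z,.106,.156)).round())],True,(0,255,255),1)
    cv2.polylines(im,[np.int32(proj(pp,box(*r.x,.006,.08,.13)).round())],True,(0,0,255),1)
cv2.imwrite('pics/tote.png',np.hstack([f[130:380,0:400],g[80:330,160:560]]))
for uv in((532,200),(545,315),(565,317),(540,182),(526,290),(512,403),(615,170)):
    print(uv,[np.round(atz(p,uv,z)[0][:2],3).tolist() for z in(.05,.1,.37)])
E
```

```text
[   92   182   174   130 20537]
(93, 193) [0.6406 0.4038 0.06  ]
(262, 185) [0.6464 0.0922 0.06  ]
(265, 301) [0.44   0.0901 0.06  ]
(95, 306) [0.4348 0.3996 0.06  ]
((0.5400464534759521, 0.24786809086799622), (0.22876575589179993, 0.31327417492866516), 1.0773851871490479)
[0.54055425 0.24655568 0.01691436] 11.527715423850587
(532, 200) [[0.613, -0.405], [0.606, -0.386], [0.571, -0.284]]
(545, 315) [[0.399, -0.421], [0.402, -0.402], [0.419, -0.296]]
(565, 317) [[0.394, -0.461], [0.397, -0.44], [0.415, -0.324]]
(540, 182) [[0.647, -0.423], [0.639, -0.403], [0.595, -0.297]]
(526, 290) [[0.447, -0.386], [0.448, -0.368], [0.453, -0.271]]
(512, 403) [[0.24, -0.355], [0.25, -0.338], [0.306, -0.249]]
(615, 170) [[0.67, -0.582], [0.661, -0.555], [0.612, -0.41]]
```

View pics/tote.png

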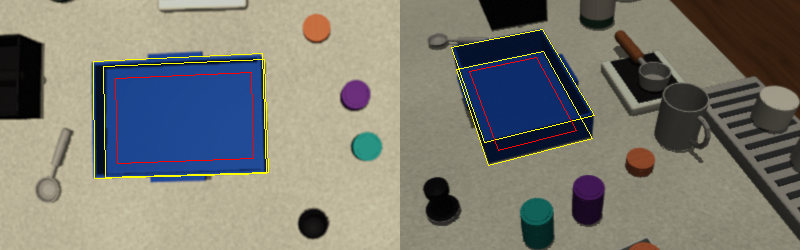

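```bash
cat > go.py <<'E'
from h import *
from scipy.spatial.transform import Rotation as R
def go(x,y,z,yaw=None):
    s=read_state();A=R.from_quat(s['eef_rot'])
    t=A.inv().apply(np.array([x,y,z])-s['ee_pos'])*100
    M=A.as_matrix(); cur=np.degrees(np.arctan2(M[1,1],M[0,1]))
    yw=cur if yaw is None else yaw
    o=[]
    for w in(yw,yw+180):
        ty=np.array([np.cos(np.radians(w)),np.sin(np.radians(w)),0]);tz=np.array([0,0,-1.]);tx=np.cross(ty,tz)
        B=R.from_matrix(np.c_[tx,ty,tz]); o.append((A.inv()*B).as_rotvec().round(3).tolist())
    print('t',round(s['time'],2),'pos',s['ee_pos'].round(4),'yaw',cur.round(1),'shift cm',t.round(2).tolist(),'rot',o,'j',s['joint_positions'].round(2).tolist(),'w',round(s['width'],4),'F',s['ft_force'].round(1))
E
python3 -c "
from go import *
go(.33,-.28,.22,-25)
go(.598,-.2235,.2,9)"
```

```text
t 1.0 pos [ 0.2018 -0.5915  0.2226] yaw -71.2 shift cm [22.19, -25.34, 0.26] rot [[0.0, -0.0, -0.806], [-0.0, -0.0, 2.336]] j [1.22, 0.33, -0.06, 1.46, 0.02, 1.35, -0.09] w 0.087 F [-0.6 -0.8  0.7]
t 1.0 pos [ 0.2018 -0.5915  0.2226] yaw -71.2 shift cm [49.38, -22.04, 2.26] rot [[0.0, 0.0, -1.399], [0.0, -0.0, 1.743]] j [1.22, 0.33, -0.06, 1.46, 0.02, 1.35, -0.09] w 0.087 F [-0.6 -0.8  0.7]
```

Request:
play_rows([
  [[22.2, -25.3, 0], [0, 0, -0.8], 8.7],
  [[22.2, -25.3, 0], [0, 0, -0.8], 8.7],
  [[22.2, -25.3, 0], [0, 0, -0.8], 8.7],
  [[22.2, -25.3, 0], [0, 0, -0.8], 8.7],
  [[22.2, -25.3, 0], [0, 0, -0.8], 8.7],
  [[22.2, -25.3, 0], [0, 0, -0.8], 8.7],
  [[22.2, -25.3, 0], [0, 0, -0.8], 8.7],
  [[22.2, -25.3, 0], [0, 0, -0.8], 8.7],
], grip_force=20)

```text
time: 2.0
ee_pos: [0.3298, -0.2814, 0.2227]
eef_rot: [0.845, 0.534, -0.0, 0.0]
ft_force: [-0.0, -0.8, 0.2]
width: 0.0872
```

```bash
python3 -c "
from go import *
go(.598,-.2235,.17,9)"
```

```text
t 2.0 pos [ 0.3298 -0.2814  0.2227] yaw -25.4 shift cm [16.73, 21.75, 5.27] rot [[0.0, 0.0, -0.6], [0.001, -0.0, 2.541]] j [1.0, -0.08, -0.38, 1.91, -0.03, 1.3, 0.19] w 0.0872 F [-0.  -0.8  0.2]
```

Request:
play_rows([
  [[16.7, 21.7, 5.2], [0, 0, -0.6], 8.7],
  [[16.7, 21.7, 5.2], [0, 0, -0.6], 8.7],
  [[16.7, 21.7, 5.2], [0, 0, -0.6], 8.7],
  [[16.7, 21.7, 5.2], [0, 0, -0.6], 8.7],
  [[16.7, 21.7, 5.2], [0, 0, -0.6], 8.7],
  [[16.7, 21.7, 5.2], [0, 0, -0.6], 8.7],
  [[16.7, 21.7, 5.2], [0, 0, -0.6], 8.7],
  [[16.7, 21.7, 5.2], [0, 0, -0.6], 8.7],
])

```text
time: 3.0
ee_pos: [0.597, -0.2238, 0.171]
eef_rot: [0.65, 0.76, -0.0, 0.0]
ft_force: [-0.5, -0.7, 0.7]
width: 0.0869
```

```bash
python3 -c "
from go import *
go(.598,-.2235,.045,9)
from m import *
p=shot('top','t2.png');q=shot('side','s2.png')
"
```

```text
t 3.0 pos [ 0.597  -0.2238  0.171 ] yaw 8.9 shift cm [0.02, 0.1, 12.6] rot [[-0.0, 0.001, -0.001], [0.002, 0.0, 3.14]] j [0.69, 0.44, -0.53, 1.47, 0.23, 1.29, 0.29] w 0.0869 F [-0.5 -0.7  0.7]
```

View pics/s2.png

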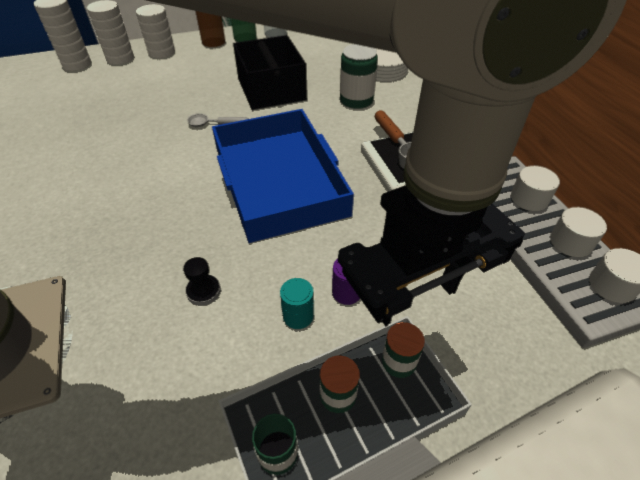

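The side view shows the gripper above and behind the far tin at (404,348), with the jaw aligned to the row. Nothing has moved. Descending.

Request:
play_rows([
  [[0, 0.1, 3.0], [0, 0, 0], 8.7],
  [[0, 0.1, 6.0], [0, 0, 0], 8.7],
  [[0, 0.1, 8.5], [0, 0, 0], 8.7],
  [[0, 0.1, 10.5], [0, 0, 0], 8.7],
  [[0, 0.1, 12.0], [0, 0, 0], 8.7],
  [[0, 0.1, 12.6], [0, 0, 0], 8.7],
  [[0, 0.1, 12.6], [0, 0, 0], 8.7],
  [[0, 0.1, 12.6], [0, 0, 0], 8.7],
])

```text
time: 4.1
ee_pos: [0.5994, -0.2222, 0.0454]
eef_rot: [0.649, 0.761, 0.0, 0.001]
ft_force: [-0.2, -0.7, 0.8]
width: 0.0865
```

```bash
python3 -c "
from go import *
go(.598,-.2235,.045,9)
q=shot('side')
cv2.imwrite('pics/s3.png',cv2.resize(cv2.cvtColor(q['frame'],cv2.COLOR_RGB2BGR)[260:480,220:500],None,fx=2.5,fy=2.5))
"
```

```text
t 4.1 pos [ 0.5994 -0.2222  0.0454] yaw 9.1 shift cm [-0.1, -0.16, 0.04] rot [[0.001, 0.001, 0.001], [-0.001, 0.002, -3.141]] j [0.66, 0.56, -0.5, 1.58, 0.3, 1.07, 0.24] w 0.0865 F [-0.2 -0.7  0.8]
```

View pics/s3.png

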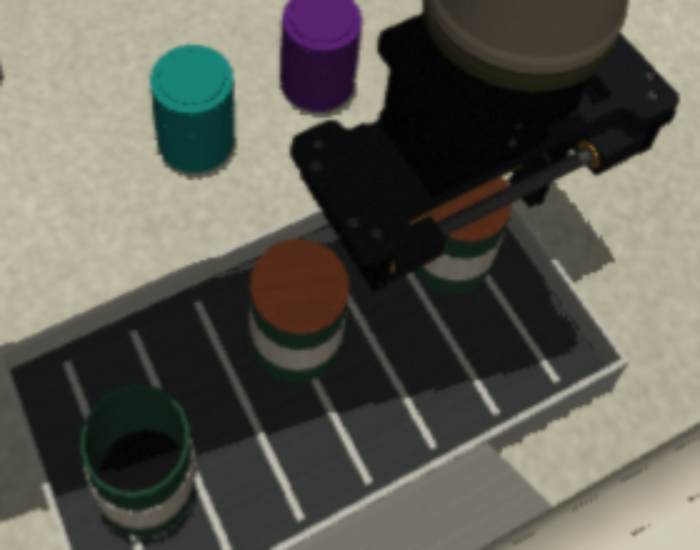

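The tin sits between the fingers. Closing.

Request:
play_rows([
  [[0, -0.1, 0], [0, 0, 0], 4.5],
  [[0, -0.1, 0], [0, 0, 0], 4.5],
  [[0, -0.1, 0], [0, 0, 0], 4.5],
  [[0, -0.1, 0], [0, 0, 0], 4.5],
  [[0, -0.1, 0], [0, 0, 0], 4.5],
  [[0, -0.1, 0], [0, 0, 0], 4.5],
  [[0, -0.1, 0], [0, 0, 0], 4.5],
  [[0, -0.1, 0], [0, 0, 0], 4.5],
], grip_force=22)

```text
time: 5.15
ee_pos: [0.5979, -0.2223, 0.0446]
eef_rot: [0.649, 0.761, 0.0, 0.0]
ft_force: [-0.4, -0.3, -0.2]
width: 0.0514
```

```bash
python3 -c "
from go import *
go(.598,-.2235,.185,9)"
```

```text
t 5.15 pos [ 0.5979 -0.2223  0.0446] yaw 9.1 shift cm [-0.13, -0.01, -14.04] rot [[0.0, 0.0, 0.001], [-0.0, 0.0, -3.141]] j [0.66, 0.56, -0.5, 1.59, 0.3, 1.07, 0.24] w 0.0514 F [-0.4 -0.3 -0.2]
```

Width 51.4 mm matches the tin. Lifting slowly.

Request:
play_rows([
  [[0, 0, -1.0], [0, 0, 0], 4.5],
  [[0, 0, -2.5], [0, 0, 0], 4.5],
  [[0, 0, -4.5], [0, 0, 0], 4.5],
  [[0, 0, -7.0], [0, 0, 0], 4.5],
  [[0, 0, -9.5], [0, 0, 0], 4.5],
  [[0, 0, -12.0], [0, 0, 0], 4.5],
  [[0, 0, -14.0], [0, 0, 0], 4.5],
  [[0, 0, -14.0], [0, 0, 0], 4.5],
])

```text
time: 6.15
ee_pos: [0.5988, -0.2224, 0.1868]
eef_rot: [0.649, 0.761, 0.001, 0.002]
ft_force: [0.2, 0.4, -1.3]
width: 0.0515
```

```bash
python3 -c "
from go import *
go(.54,.31,.185,9)
q=shot('side','s4.png')"
```

```text
t 6.15 pos [ 0.5988 -0.2224  0.1868] yaw 9.1 shift cm [53.51, 2.57, 0.09] rot [[0.003, 0.002, 0.001], [-0.003, 0.005, -3.141]] j [0.68, 0.43, -0.54, 1.45, 0.22, 1.32, 0.29] w 0.0515 F [ 0.2  0.4 -1.3]
```

View pics/s4.png

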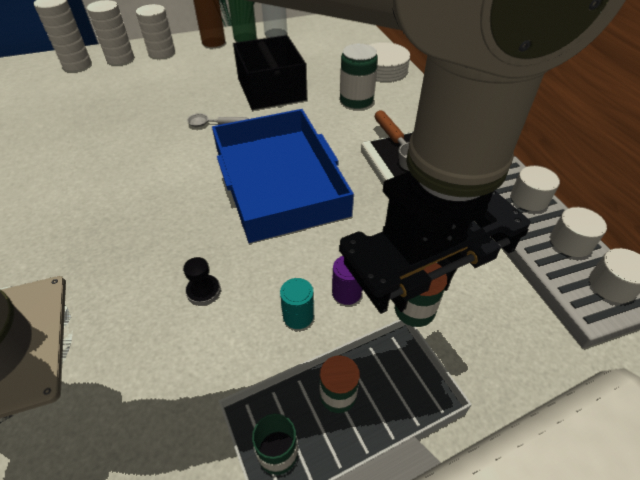

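The tin is held at (418,295). Carrying it to the far end of the tote in even steps.

Request:
play_rows([
  [[2, 0.1, 0], [0, 0, 0], 4.5],
  [[5, 0.3, 0], [0, 0, 0], 4.5],
  [[9, 0.5, 0], [0, 0, 0], 4.5],
  [[13, 0.7, 0], [0, 0, 0], 4.5],
  [[17, 0.9, 0], [0, 0, 0], 4.5],
  [[21, 1.1, 0], [0, 0, 0], 4.5],
  [[25, 1.3, 0], [0, 0, 0], 4.5],
  [[29, 1.5, 0], [0, 0, 0], 4.5],
])

```text
time: 7.2
ee_pos: [0.5655, 0.0691, 0.1836]
eef_rot: [0.649, 0.761, -0.001, -0.001]
ft_force: [0.2, -0.7, -0.7]
width: 0.0518
```

```bash
python3 -c "
from go import *
go(.54,.31,.185,9)"
```

```text
t 7.2 pos [0.5655 0.0691 0.1836] yaw 9.1 shift cm [24.18, 1.31, -0.14] rot [[-0.002, -0.0, 0.002], [0.0, -0.002, -3.139]] j [0.37, 0.31, -0.68, 1.63, 0.2, 1.27, -0.19] w 0.0518 F [ 0.2 -0.7 -0.7]
```

Request:
play_rows([
  [[4, 0.2, 0], [0, 0, 0], 4.5],
  [[8, 0.4, 0], [0, 0, 0], 4.5],
  [[12, 0.6, 0], [0, 0, 0], 4.5],
  [[16, 0.9, 0], [0, 0, 0], 4.5],
  [[20, 1.1, 0], [0, 0, 0], 4.5],
  [[23, 1.3, 0], [0, 0, 0], 4.5],
  [[24.2, 1.3, 0], [0, 0, 0], 4.5],
  [[24.2, 1.3, 0], [0, 0, 0], 4.5],
])

```text
time: 8.2
ee_pos: [0.5408, 0.308, 0.184]
eef_rot: [0.648, 0.761, -0.0, -0.0]
ft_force: [-0.3, -1.2, -1.3]
width: 0.0512
```

```bash
python3 -c "
from go import *
go(.54,.31,.041,9)
shot('side','s5.png');shot('top','t5.png')"
```

```text
t 8.2 pos [0.5408 0.308  0.184 ] yaw 9.1 shift cm [0.21, -0.03, 14.3] rot [[-0.001, 0.0, 0.003], [-0.0, -0.002, -3.139]] j [-0.03, 0.45, -0.75, 1.49, 0.31, 1.33, -0.64] w 0.0512 F [-0.3 -1.2 -1.3]
```

View pics/s5.png

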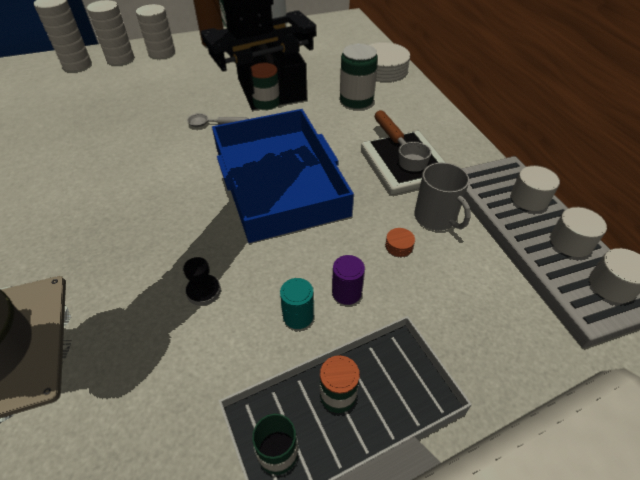

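View pics/t5.png

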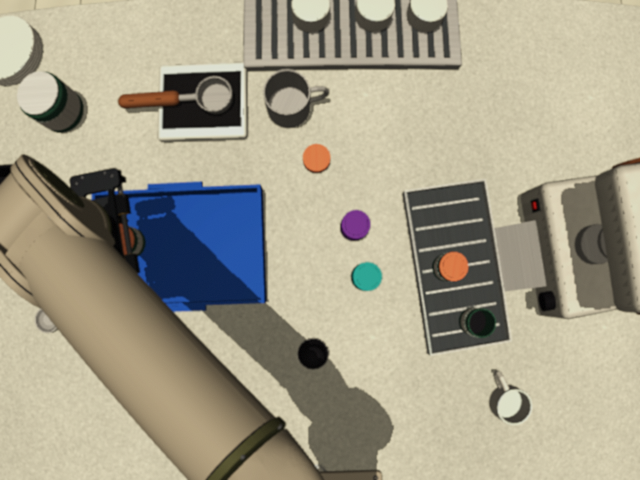

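Tin held over the far end of the tote. Lowering to just above the floor.

Request:
play_rows([
  [[0.1, 0, 2.5], [0, 0, 0], 4.5],
  [[0.2, 0, 5.0], [0, 0, 0], 4.5],
  [[0.2, 0, 7.5], [0, 0, 0], 4.5],
  [[0.2, 0, 10.0], [0, 0, 0], 4.5],
  [[0.2, 0, 12.0], [0, 0, 0], 4.5],
  [[0.2, 0, 13.2], [0, 0, 0], 4.5],
  [[0.2, 0, 13.6], [0, 0, 0], 4.5],
  [[0.2, 0, 13.6], [0, 0, 0], 4.5],
])

```text
time: 9.3
ee_pos: [0.5417, 0.3096, 0.0489]
eef_rot: [0.649, 0.761, 0.0, 0.0]
ft_force: [-0.8, 0.4, -1.4]
width: 0.0516
```

Request:
play_rows([
  [[0, 0, 0.1], [0, 0, 0], 4.5],
  [[0, 0, 0.2], [0, 0, 0], 4.5],
  [[0, 0, 0.3], [0, 0, 0], 4.5],
  [[0, 0, 0.3], [0, 0, 0], 4.5],
])

```text
time: 9.8
ee_pos: [0.5415, 0.3095, 0.0455]
eef_rot: [0.649, 0.761, -0.0, 0.0]
ft_force: [0.6, -0.0, -1.8]
width: 0.0519
```

Request:
play_rows([
  [[0, 0, 0.1], [0, 0, 0], 4.5],
  [[0, 0, 0.2], [0, 0, 0], 4.5],
  [[0, 0, 0.3], [0, 0, 0], 4.5],
  [[0, 0, 0.3], [0, 0, 0], 4.5],
])

```text
time: 10.3
ee_pos: [0.5414, 0.3094, 0.0424]
eef_rot: [0.649, 0.761, -0.0, -0.0]
ft_force: [0.3, -0.9, -1.6]
width: 0.0516
```

Request:
play_rows([
  [[0, 0, 0.1], [0, 0, 0], 4.5],
  [[0, 0, 0.1], [0, 0, 0], 4.5],
])

```text
time: 10.55
ee_pos: [0.5414, 0.3094, 0.0414]
eef_rot: [0.649, 0.761, -0.0, 0.0]
ft_force: [0.9, 0.4, -1.9]
width: 0.0516
```

Request:
play_rows([
  [[0, 0, 0.1], [0, 0, 0], 4.5],
  [[0, 0, 0.1], [0, 0, 0], 4.5],
])

```text
time: 10.8
ee_pos: [0.5414, 0.3094, 0.0404]
eef_rot: [0.649, 0.761, -0.0, 0.0]
ft_force: [0.1, -0.1, -2.1]
width: 0.0514
```

Request:
play_rows([
  [[0, 0, 0.1], [0, 0, 0], 4.5],
  [[0, 0, 0.1], [0, 0, 0], 4.5],
])

```text
time: 11.05
ee_pos: [0.5414, 0.3094, 0.0394]
eef_rot: [0.649, 0.761, -0.0, 0.0]
ft_force: [0.1, -0.3, -1.7]
width: 0.0517
```

Request:
play_rows([
  [[0, 0, 0.1], [0, 0, 0], 4.5],
  [[0, 0, 0.1], [0, 0, 0], 4.5],
])

```text
time: 11.3
ee_pos: [0.5415, 0.3095, 0.0386]
eef_rot: [0.649, 0.761, 0.0, 0.0]
ft_force: [-0.8, -0.3, -1.1]
width: 0.0518
```

Request:
play_rows([
  [[0, 0, 0.1], [0, 0, 0], 4.5],
  [[0, 0, 0.1], [0, 0, 0], 4.5],
])

```text
time: 11.55
ee_pos: [0.5415, 0.3095, 0.0385]
eef_rot: [0.649, 0.761, 0.0, 0.0]
ft_force: [-4.4, -3.6, 9.8]
width: 0.0511
```

Contact at TCP z=0.0385 (Fz rose from −1 to +10 N). Backing off slightly and releasing.

Request:
play_rows([
  [[0, 0, -0.05], [0, 0, 0], 4.5],
  [[0, 0, -0.1], [0, 0, 0], 5.6],
  [[0, 0, -0.1], [0, 0, 0], 6.5],
  [[0, 0, -0.1], [0, 0, 0], 8.0],
  [[0, 0, -0.1], [0, 0, 0], 8.0],
  [[0, 0, -0.1], [0, 0, 0], 8.0],
])

```text
time: 12.3
ee_pos: [0.5414, 0.3094, 0.0385]
eef_rot: [0.649, 0.761, -0.0, 0.0]
ft_force: [-0.4, -0.2, -0.0]
width: 0.0785
```

Request:
play_rows([
  [[0, 0, -1.5], [0, 0, 0], 8.0],
  [[0, 0, -4], [0, 0, 0], 8.0],
  [[0, 0, -7], [0, 0, 0], 8.0],
  [[0, 0, -10], [0, 0, 0], 8.0],
  [[0, 0, -14], [0, 0, 0], 8.5],
  [[0, 0, -14], [0, 0, 0], 8.7],
  [[0, 0, -14], [0, 0, 0], 8.7],
])

```text
time: 13.18
ee_pos: [0.5414, 0.3094, 0.1788]
eef_rot: [0.649, 0.761, 0.0, 0.0]
ft_force: [-0.3, -0.4, 0.1]
width: 0.0868
```

```bash
python3 -c "
from go import *
go(.4937,-.2425,.185,9)
shot('side','s6.png')"
```

```text
t 13.18 pos [0.5414 0.3094 0.1788] yaw 9.1 shift cm [-53.75, -13.4, -0.61] rot [[0.001, 0.0, 0.001], [-0.0, 0.001, -3.141]] j [-0.03, 0.46, -0.75, 1.49, 0.32, 1.32, -0.65] w 0.0868 F [-0.3 -0.4  0.1]
```

View pics/s6.png

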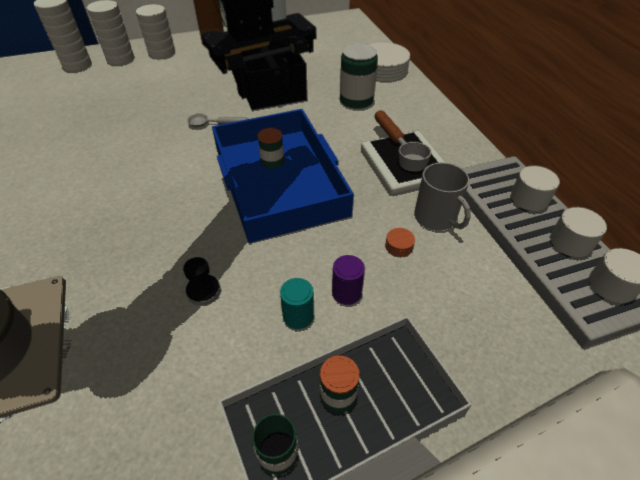

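Tin one stands in the tote at (270,146). Going for the middle tin with the yaw turned about −0.3 rad, which keeps the near finger further from the open tin.

Request:
play_rows([
  [[-3, -0.8, 0], [0, 0, 0.05], 8.7],
  [[-8, -2.0, -0.3], [0, 0, 0.1], 8.7],
  [[-13, -3.2, -0.6], [0, 0, 0.15], 8.7],
  [[-18, -4.5, -0.6], [0, 0, 0.2], 8.7],
  [[-23, -5.7, -0.6], [0, 0, 0.25], 8.7],
  [[-28, -7.0, -0.6], [0, 0, 0.3], 8.7],
  [[-33, -8.2, -0.6], [0, 0, 0.3], 8.7],
  [[-38, -9.5, -0.6], [0, 0, 0.3], 8.7],
])

```text
time: 14.22
ee_pos: [0.5065, -0.0824, 0.1839]
eef_rot: [0.756, 0.655, -0.0, -0.0]
ft_force: [0.7, 0.2, 0.3]
width: 0.0871
```

```bash
python3 -c "
from go import *
go(.4937,-.2425,.17,-8)"
```

```text
t 14.22 pos [ 0.5065 -0.0824  0.1839] yaw -8.1 shift cm [-16.03, 1.0, 1.39] rot [[-0.001, 0.0, -0.002], [0.0, 0.002, 3.139]] j [0.58, 0.16, -0.56, 1.78, 0.09, 1.23, -0.14] w 0.0871 F [0.7 0.2 0.3]
```

Request:
play_rows([
  [[-4, 0.3, 0.3], [0, 0, 0], 8.0],
  [[-8, 0.5, 0.7], [0, 0, 0], 7.8],
  [[-12, 0.8, 1.0], [0, 0, 0], 7.8],
  [[-15, 0.9, 1.3], [0, 0, 0], 7.8],
  [[-16, 1.0, 1.4], [0, 0, 0], 7.8],
  [[-16, 1.0, 1.4], [0, 0, 0], 7.8],
  [[-16, 1.0, 1.4], [0, 0, 0], 7.8],
])

```text
time: 15.1
ee_pos: [0.4952, -0.2388, 0.1706]
eef_rot: [0.755, 0.656, 0.0, -0.0]
ft_force: [-0.3, 0.1, 0.2]
width: 0.0779
```

```bash
python3 -c "
from go import *
go(.4937,-.2425,.045,-8)
q=shot('side','s7.png')"
```

```text
t 15.1 pos [ 0.4952 -0.2388  0.1706] yaw -8.0 shift cm [-0.39, -0.09, 12.56] rot [[0.0, -0.001, -0.0], [-0.001, -0.0, 3.141]] j [0.75, 0.23, -0.44, 1.71, 0.11, 1.22, 0.15] w 0.0779 F [-0.3  0.1  0.2]
```

View pics/s7.png

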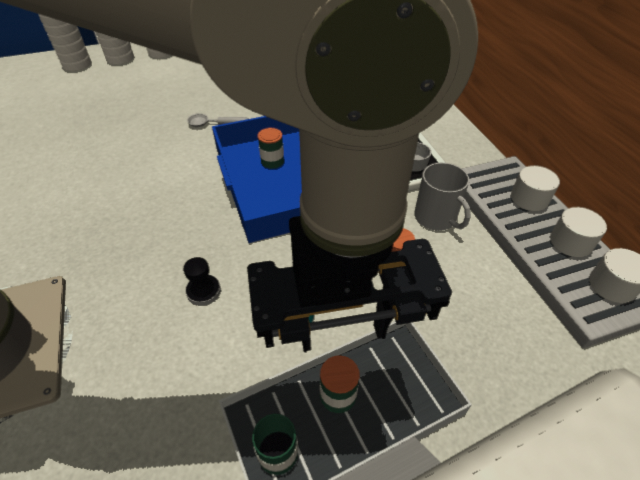

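Request:
play_rows([
  [[-0.2, 0, 2.0], [0, 0, 0], 7.8],
  [[-0.3, 0, 5.0], [0, 0, 0], 7.8],
  [[-0.3, 0, 7.0], [0, 0, 0], 7.8],
  [[-0.3, 0, 9.0], [0, 0, 0], 7.8],
  [[-0.3, 0, 11.0], [0, 0, 0], 7.8],
  [[-0.3, 0, 12.5], [0, 0, 0], 7.8],
  [[-0.3, 0, 12.5], [0, 0, 0], 7.8],
  [[-0.3, 0, 12.5], [0, 0, 0], 7.8],
])

```text
time: 16.15
ee_pos: [0.4948, -0.2435, 0.0463]
eef_rot: [0.755, 0.655, 0.0, 0.0]
ft_force: [-0.1, 0.3, -0.1]
width: 0.0782
```

```bash
python3 -c "
from go import *
go(.4937,-.2425,.045,-8)
q=shot('side')
cv2.imwrite('pics/s8.png',cv2.resize(cv2.cvtColor(q['frame'],cv2.COLOR_RGB2BGR)[260:480,200:480],None,fx=2.5,fy=2.5))"
```

```text
t 16.15 pos [ 0.4948 -0.2435  0.0463] yaw -8.1 shift cm [0.08, -0.13, 0.13] rot [[0.001, 0.0, -0.002], [0.0, -0.002, 3.14]] j [0.73, 0.37, -0.42, 1.83, 0.18, 0.98, 0.1] w 0.0782 F [-0.1  0.3 -0.1]
```

View pics/s8.png

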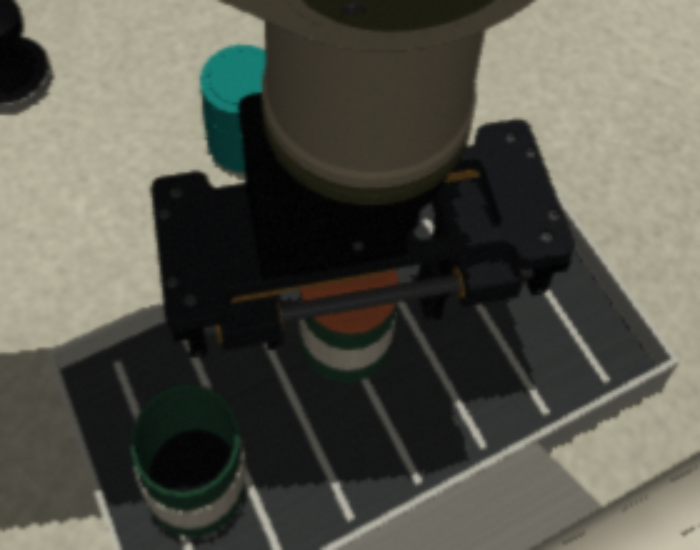

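The middle tin is between the fingers and the open tin is clear. Closing, then lifting.

Request:
play_rows([
  [[0.1, -0.1, 0.1], [0, 0, 0], 4.5],
  [[0.1, -0.1, 0.1], [0, 0, 0], 4.5],
  [[0.1, -0.1, 0.1], [0, 0, 0], 4.5],
  [[0.1, -0.1, 0.1], [0, 0, 0], 4.5],
  [[0.1, -0.1, 0.1], [0, 0, 0], 4.5],
  [[0.1, -0.1, 0.1], [0, 0, 0], 4.5],
  [[0.1, -0.1, 0.1], [0, 0, 0], 4.5],
], grip_force=22)

```text
time: 17.08
ee_pos: [0.4935, -0.2424, 0.0447]
eef_rot: [0.755, 0.655, 0.0, 0.0]
ft_force: [-0.1, -0.5, 2.7]
width: 0.0516
```

Request:
play_rows([
  [[0, 0, -1.0], [0, 0, 0], 4.5],
  [[0, 0, -2.5], [0, 0, 0], 4.5],
  [[0, 0, -4.5], [0, 0, 0], 4.5],
  [[0, 0, -7.0], [0, 0, 0], 4.5],
  [[0, 0, -9.5], [0, 0, 0], 4.5],
  [[0, 0, -12.0], [0, 0, 0], 4.5],
  [[0, 0, -14.0], [0, 0, 0], 4.5],
  [[0, 0, -14.0], [0, 0, 0], 4.5],
])

```text
time: 18.08
ee_pos: [0.4944, -0.2427, 0.1868]
eef_rot: [0.755, 0.655, 0.001, 0.002]
ft_force: [0.2, 0.1, -1.6]
width: 0.0516
```

```bash
python3 -c "
from go import *
go(.54,.18,.185,-8)
q=shot('side','s9.png')"
```

```text
t 18.07 pos [ 0.4944 -0.2427  0.1868] yaw -8.1 shift cm [42.49, -1.46, 0.12] rot [[0.004, 0.001, -0.002], [0.002, -0.006, 3.139]] j [0.76, 0.22, -0.44, 1.69, 0.1, 1.25, 0.16] w 0.0516 F [ 0.2  0.1 -1.6]
```

View pics/s9.png

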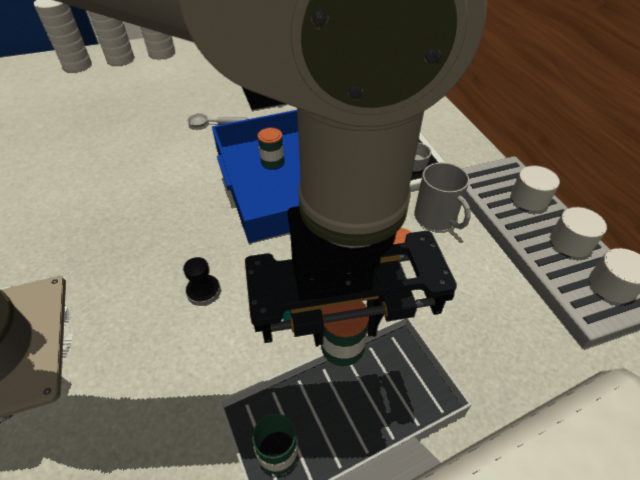

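Held, with the open tin undisturbed at (275,444). Carrying to (0.54, 0.175).

Request:
play_rows([
  [[2, -0.1, 0], [0, 0, 0], 4.5],
  [[5, -0.2, 0], [0, 0, 0], 4.5],
  [[9, -0.3, 0], [0, 0, 0], 4.5],
  [[13, -0.5, 0], [0, 0, 0], 4.5],
  [[17, -0.6, 0], [0, 0, 0], 4.5],
  [[21, -0.8, 0], [0, 0, 0], 4.5],
  [[25, -0.9, 0], [0, 0, 0], 4.5],
  [[29, -1.0, 0], [0, 0, 0], 4.5],
])

```text
time: 19.12
ee_pos: [0.5236, 0.0488, 0.1838]
eef_rot: [0.755, 0.656, -0.0, -0.0]
ft_force: [0.8, 0.4, -1.6]
width: 0.0513
```

```bash
python3 -c "
from go import *
go(.54,.175,.185,-8)"
```

```text
t 19.12 pos [0.5236 0.0488 0.1838] yaw -8.1 shift cm [12.73, -0.14, -0.12] rot [[-0.001, 0.0, -0.001], [0.0, 0.002, 3.14]] j [0.41, 0.2, -0.65, 1.75, 0.13, 1.24, -0.42] w 0.0513 F [ 0.8  0.4 -1.6]
```

Request:
play_rows([
  [[4, 0, 0], [0, 0, 0], 4.5],
  [[8, -0.1, 0], [0, 0, 0], 4.5],
  [[11, -0.1, 0], [0, 0, 0], 4.5],
  [[12.5, -0.1, 0], [0, 0, 0], 4.5],
  [[12.5, -0.1, 0], [0, 0, 0], 4.5],
  [[12.5, -0.1, 0], [0, 0, 0], 4.5],
])

```text
time: 19.88
ee_pos: [0.5412, 0.1686, 0.1843]
eef_rot: [0.756, 0.655, -0.0, 0.0]
ft_force: [0.1, -0.4, -1.7]
width: 0.0518
```

```bash
python3 -c "
from go import *
go(.54,.175,.045,-8)
shot('side','s10.png')"
```

```text
t 19.88 pos [0.5412 0.1686 0.1843] yaw -8.2 shift cm [0.63, -0.21, 13.92] rot [[-0.0, 0.001, -0.004], [0.002, 0.0, 3.138]] j [0.21, 0.31, -0.71, 1.64, 0.21, 1.27, -0.68] w 0.0518 F [ 0.1 -0.4 -1.7]
```

View pics/s10.png

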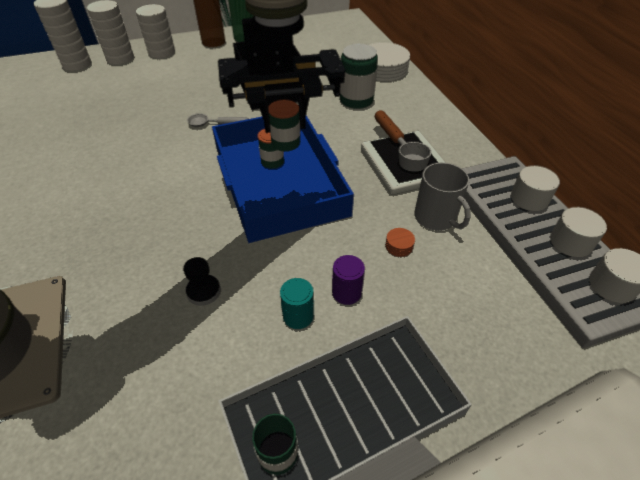

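Request:
play_rows([
  [[0.2, 0, 2.5], [0, 0, 0], 4.5],
  [[0.3, 0, 5.0], [0, 0, 0], 4.5],
  [[0.3, 0, 7.5], [0, 0, 0], 4.5],
  [[0.3, 0, 10.0], [0, 0, 0], 4.5],
  [[0.3, 0, 12.0], [0, 0, 0], 4.5],
  [[0.3, 0, 13.4], [0, 0, 0], 4.5],
  [[0.3, 0, 13.9], [0, 0, 0], 4.5],
  [[0.3, 0, 13.9], [0, 0, 0], 4.5],
])

```text
time: 20.92
ee_pos: [0.5419, 0.173, 0.0457]
eef_rot: [0.755, 0.655, 0.0, 0.0]
ft_force: [0.3, -0.4, -0.6]
width: 0.0514
```

Request:
play_rows([
  [[0, 0, 0.1], [0, 0, 0], 4.5],
  [[0, 0, 0.2], [0, 0, 0], 4.5],
  [[0, 0, 0.3], [0, 0, 0], 4.5],
  [[0, 0, 0.3], [0, 0, 0], 4.5],
])

```text
time: 21.42
ee_pos: [0.5417, 0.173, 0.0425]
eef_rot: [0.755, 0.655, -0.0, 0.0]
ft_force: [0.2, -0.6, -2.1]
width: 0.0517
```

Request:
play_rows([
  [[0, 0, 0.1], [0, 0, 0], 4.5],
  [[0, 0, 0.2], [0, 0, 0], 4.5],
  [[0, 0, 0.3], [0, 0, 0], 4.5],
])

```text
time: 21.8
ee_pos: [0.5417, 0.1729, 0.0394]
eef_rot: [0.755, 0.655, -0.0, 0.0]
ft_force: [-0.4, 1.1, -0.7]
width: 0.0514
```

Request:
play_rows([
  [[0, 0, 0.1], [0, 0, 0], 4.5],
  [[0, 0, 0.1], [0, 0, 0], 4.5],
])

```text
time: 22.05
ee_pos: [0.5417, 0.173, 0.0387]
eef_rot: [0.755, 0.655, -0.0, 0.0]
ft_force: [-0.9, 0.0, 1.3]
width: 0.0516
```

Contact at the same height as before (0.0387). Releasing and retracting.

Request:
play_rows([
  [[0, 0, 0], [0, 0, 0], 5.6],
  [[0, 0, 0], [0, 0, 0], 6.5],
  [[0, 0, 0], [0, 0, 0], 8.0],
  [[0, 0, 0], [0, 0, 0], 8.0],
  [[0, 0, 0], [0, 0, 0], 8.0],
  [[0, 0, 0], [0, 0, 0], 8.0],
])

```text
time: 22.8
ee_pos: [0.5417, 0.173, 0.0385]
eef_rot: [0.755, 0.655, -0.0, 0.0]
ft_force: [0.1, 0.6, -0.6]
width: 0.0796
```

Request:
play_rows([
  [[0, 0, -1.5], [0, 0, 0], 8.0],
  [[0, 0, -4], [0, 0, 0], 8.0],
  [[0, 0, -7], [0, 0, 0], 8.0],
  [[0, 0, -11], [0, 0, 0], 8.0],
  [[0, 0, -16], [0, 0, 0], 8.5],
  [[0, 0, -20], [0, 0, 0], 8.7],
  [[0, 0, -20], [0, 0, 0], 8.7],
])

```text
time: 23.68
ee_pos: [0.543, 0.174, 0.243]
eef_rot: [0.755, 0.655, 0.003, 0.002]
ft_force: [-1.0, -0.7, -0.7]
width: 0.0867
```

Request:
play_rows([
  [[-5, -1, 0], [0, 0, 0], 8.7],
  [[-10, -3, 0], [0, 0, 0], 8.7],
  [[-15, -5, 0], [0, 0, 0], 8.7],
  [[-20, -6, 0], [0, 0, 0], 8.7],
  [[-24, -6, 0], [0, 0, 0], 8.7],
  [[-24, -6, 0], [0, 0, 0], 8.7],
  [[-24, -6, 0], [0, 0, 0], 8.7],
  [[-24, -6, 0], [0, 0, 0], 8.7],
])

```text
time: 24.68
ee_pos: [0.4484, -0.0548, 0.2385]
eef_rot: [0.755, 0.656, 0.0, -0.0]
ft_force: [0.1, 0.9, 0.3]
width: 0.0868
```

```bash
python3 -c "
from m import *
from go import go
p=shot('top','t11.png');q=shot('side','s11.png')
go(.5,0,.2)
for n,x in(('top',p),('side',q)):
    for e,a in lids(x): print(n,np.round(e[0],1),np.round(e[1],1),a, np.round(atz(x,e[0],.076)[0],4))
for r in recognise(p,'tin_open_centre'):print(r)
"
```

```text
t 24.77 pos [ 0.4485 -0.0551  0.2385] yaw -8.0 shift cm [6.18, 4.34, 3.85] rot [[-0.0, -0.0, -0.0], [-0.0, 0.0, 3.142]] j [0.59, -0.04, -0.55, 1.84, -0.02, 1.33, -0.09] w 0.0875 F [ 0.1  0.1 -0.4]
top [316.1 157.3] [26.7 27.1] 578 [ 0.6914 -0.0052  0.076 ]
top [216.7 244.1] [27.8 28. ] 624 [0.5412 0.1721 0.076 ]
top [141.3 245.7] [27.1 27.7] 601 [0.5412 0.3074 0.076 ]
side [400.4 237.9] [19.8 27.7] 440 [ 0.6761 -0.0466  0.076 ]
{'at': [479.4, 320.7], 'conf': 0.9}
```

View pics/t11.png

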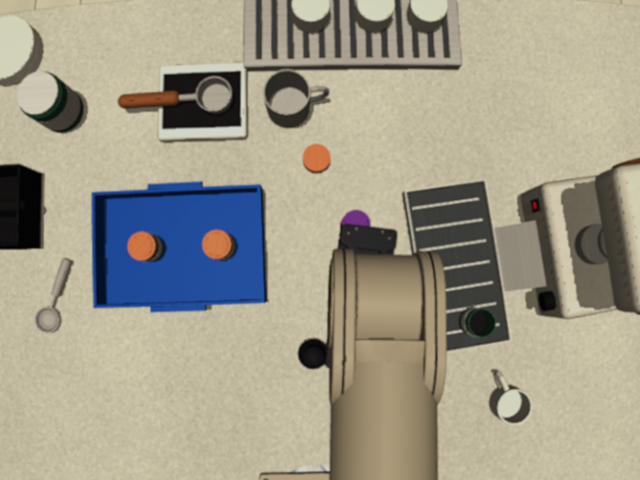

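View pics/s11.png

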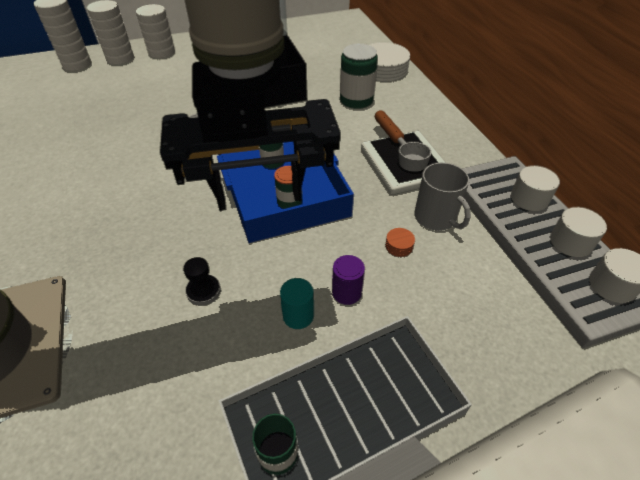

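Both tins stand upright in the tote at (141,246) and (217,244). The open tin is still at (480,321), the tote hasn't moved, and the gripper is clear and empty. Handing in.

```bash
python3 -c "
from bench import *
print(close_job())"
```

```text
the job is handed in; nothing more can be done
None
```

I moved both copper-lidded tins out of the catch tray and stood them in the blue tote, then handed the job in at about 25 s. No verdict was reported.

**Placing:** I lowered each tin in steps of about 1 mm until the wrist force showed floor contact, at a tool height of about 0.0385 m both times. Only then did I open the fingers and back straight up.

**Last checks (top camera):**

| Item | Measured position (x, y) in m | Relative to the tote's middle (0.541, 0.247) |
|---|---|---|
| Tin one | (0.541, 0.307) | about 60 mm along, centred across |
| Tin two | (0.541, 0.172) | about 75 mm the other way, centred across |

- **Upright:** both tins look upright in the top view. In the side view the arm partly hid them, so I could only see that for part of each tin.
- **Open tin:** it shows at the same pixel as at the start, about (480, 321).
- **Gripper:** it is empty, with the fingertips about 0.24 m up, and touches nothing.

**Disagreements:**
- **Missed tin:** in my first look the recogniser missed the middle sealed tin and reported the purple look-alike as a sealed tin. I chose the right tins by lid colour and a close crop instead.
- **Tin height:** the tin tops came out near 80 mm rather than 70 mm. This matches a tray floor about 10–12 mm up, which the later contact heights also supported.

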